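# Fit the ring insert and hold the self-closing drawer open

## Task

I want to sort my rings from the drawer into the insert: take the sage-green ring insert off the turntable and press it down flush into its recess in the top of the jewellery chest. Then pull the chest's self-closing drawer out by its knob until the brass-capped divider inside it is level with the chest's front edge, and finish while still holding the drawer there, because it springs shut if let go. Leave all the other things where they are.

Things in the scene. Friction and masses are not known exactly. Their poses are not given: they have to be found in the camera images.
- insert: loose sage-green moulded ring insert, a block 44 (its x) x 70 (its y) x 18 mm high, three narrow ring slots across its top, 60 g more or less; the lower edges are rounded to a 4 mm radius. It lies slots up on the turntable, its y along the rim, 75 mm from the turntable's centre; half a turn makes no difference to it. Origin: centre of the underside, z up.
- chest: brown wooden jewellery chest fixed on the bench, 160 mm deep (x), 220 mm wide (y), 70 mm high, front towards its own -x. It may stand left or right of the robot and be turned a little. Origin on the bench, 50 mm behind its front face and 30 mm ahead of its middle. Its top is flat, with beads up to 8 mm high on the felt strips more than 60 mm to either side of its middle line.
- recess (a point): centre of the recess floor, 18 mm below the chest's top, axes as the chest's. Recess 48 (x) x 74 (y) mm: the insert goes in with its 70 mm side along the chest's y, top flush with the chest's. A sprung ball catch stands 2.8 mm out of the middle of each 74 mm wall, 9.5 mm below the top: the insert stops on them about half way down and needs a push of a few newtons on its middle to go home.
- front_edge (a point): middle of the upper front edge of the chest, 70 mm above the bench; axes as the chest's.
- drawer (a joint): how far the drawer is pulled out (m), along the chest's -x: 0 shut, 0.100 end stop; 0.060 puts the brass-capped divider level with the chest's front edge. A spring draws it shut with about 2.7 N at 0, 5.4 N at 0.060.
- divider (a point): middle of the top of the divider across the drawer, capped with a 4 mm wide brass strip; hidden inside the chest, 60 mm behind the front edge and 30 mm lower, while the drawer is shut, and moves with the drawer.
- knob (a point): centre of the round steel knob of the drawer, 34 mm above the bench (36 mm below the chest's top), 28 mm in front of the chest's front face when shut; its head is 20 mm in diameter and 20 mm long along the chest's x, with 8 mm of free neck between it and the 10 mm thick drawer front. Moves with the drawer; axes as the chest's.
- organiser: turntable organiser: fixed aluminium foot with a round brown wooden tray, 300 mm in diameter, that turns stiffly on it; tray floor 18 mm above the bench, rim 6 mm higher and 4 mm thick. May stand left or right. Origin: centre, on the bench.
- mirror: bystander on the turntable: round aluminium mirror, 72 mm in diameter, 10 mm thick; origin under its centre.
- ring_dish: bystander on the turntable: white ceramic ring dish, 66 mm in diameter, 22 mm high; origin under its centre.
- nail_brush: bystander on the turntable: chrome nail brush with white bristles, 34 x 86 x 33 mm; origin under its centre.
- comb: bystander on the turntable: black plastic comb, 26 x 120 x 5 mm; origin under its centre.
- balm_case: bystander on the turntable: round pale pink lip-balm case, 36 mm in diameter, 27 mm high; origin under its centre.
- lotion: bystander at the back of the bench: blue bottle, 44 mm in diameter, 120 mm high; origin under its centre.
- candle_jar: bystander at the back of the bench: amber candle jar, 70 mm in diameter, 70 mm high; origin under its centre.

How it is judged:
On the way, in this order (a step that is already met when the one before it is completed fails the run):
1. the ring insert is pressed flush into the recess of the chest (horizontal distance between insert and recess below 0.004 m and z of insert in the frame of recess below 0.002 m and angle between insert's own z axis and vertical below 0.05 rad and angle between the y axis of insert and the y axis of recess, either way round below 0.1 rad), for 0.2 s.
2. the drawer is pulled out to the brass-capped divider (value of joint drawer between 0.055 and 0.065 m), for 0.2 s.
At the end, for the whole second after the job is handed in: The insert is flush in the recess (within 2 mm of its floor, level) and the fingers still hold the drawer, at rest, with the brass-capped divider within 5 mm of the chest's front edge (drawer 55 to 65 mm out) (all of step 1 and all of step 2 and velocity of joint drawer between -0.02 and 0.02 m/s and contact force between the fingers and chest above 2 N); the arm keeps its last pose, push and grip.
It fails at once if a bystander is moved by more than 30 mm (distance of any of mirror, ring_dish, nail_brush, comb, balm_case, lotion, candle_jar from where it was at the start of the episode above 0.03 m).
It also fails if it takes over 64 s, if anything falls off the work surface, if the arm or the gripper's body presses on something with over 40 N, if the wrist force passes 120 N, or if a joint passes its speed limit or range.

## Robot

A 6-joint arm with a two-finger parallel gripper is mounted at the origin on the work surface. World frame = base frame: x ahead of the robot, y to its left, z up, the work surface at z = 0. Lengths are in m, angles in rad, forces in N, time in s.
With the tool pointing down it reaches from about 0.375 to 0.9 m from the base axis. Payload 3.1 kg.
Tool frame: the origin (TCP) lies midway between the tips of the shut fingers; the grasp point (between the pads) lies env.grip_point_offset behind it (env.grip_point_offset is the distance from the TCP to the grasp point, in m); z points along the fingers, y is the line along which they close (so a half turn about z gives the same grasp; the last joint's range is limited). The gripper opens to 87 mm and grips with 3 to 60 N. Pads are 19 mm wide; open, the fingers measure 117 mm over their backs; the gripper's body (75 mm by 190 mm) begins 51 mm behind the grasp point.
Start: joints at [-1.478, 0.527, 1.433, -0, 1.181, -0.178], TCP at [0.168, -0.602, 0.223] pointing down, gripper open.
Joint ranges: [-3.08, 3.08], [-0.75, 2.2], [0.22, 2.44], [-1.43, 4.57], [0, 2.65], [-2.85, 2.85]. Speed limits (rad/s): [2.79, 2.79, 3.14, 3.14, 3.14, 3.14].

## Interface

Orientations are given as a 3x3 rotation matrix whose columns are the frame's x, y, z axes.
In Python, from cell import env gives the robot as it stands.
- The arm moves only by the tool servo_tool, never from a script. Its argument "series" is a list that holds one entry, the list of rows, each a list of 7 numbers: the opening, from 0 (shut) to 1 (fully open), then the shift along the tool's x, y, z in m, then the turn, a rotation vector about the tool's x, y, z in degrees. In form: [[[fingers, dx, dy, dz, wx, wy, wz], ...]]. A call has 1 to 5 rows; each row is the pose to reach, as a shift and turn from the pose commanded when the call began, along the tool's axes at that moment; what a row does not reach only later rows make up. A row lasts 1/8 s, in which the tool goes at most 62.5 mm and 10.7 degrees, less where a joint would pass 70% of its speed; a pose out of reach is approached as far as the arm can. A call with a gripper value outside its range is refused whole. The fingers move at their own pace and stop on an object; "force" is the grip in N (left out, the last holds). Time passes only in rows, so rows that repeat a pose let the fingers close. It gives the time, the measured TCP pose, the force, the opening and the grip force at its end, in the units of the state.
- env.sense(): the state, without advancing time (a new reading comes with each control period).
- env.grab_frame(name): name is "scene" or "top" or "wrist"; returns the picture (400x640x3 uint8, blue, green, red); there is no depth.
- env.calibration(name): a dict with "K" (3x3 intrinsics, pixels), "pose" (4x4, takes a point from camera to world coordinates); the wrist camera has in their place "T_tool_cam" (4x4, takes a point from camera to tool coordinates, whose origin is the TCP and whose axes are the flange's). Camera axes: x right, y down, z forward; pixel columns grow to the right and rows downward; lengths in m; the calibration is good to about 2 mm. A picture is of the moment at which its call begins: read the wrist's pose just before it. calibration takes no time and is no camera call.
- env.sign_off(): hands the job in; it is judged then, once.
Trained networks look in the newest picture that a camera, given by its name, has taken for a name from the list of things; names that differ only in an ending like _2 or _b are one class to them, and where a whole thing is asked for, a point or a joint stands for the part that bears it (a point fixed in the world has none). Each returns a list of dicts, best first, with "conf" (0 to 1); they miss things now and then, are a little off and sometimes report something else, mostly with a low value. They report only what shows in the picture. A call takes as long as a camera call.
- env.find_in(camera, query): "rect" ([left, top, right, bottom] in pixels, round what is visible of it).
- env.place_of(camera, query): "at" ([column, row] in pixels: a listed point, or the origin of a listed thing).
The state is a dict: "t": time; "joint_pos": joint angles; "joint_velocities": joint speeds; "effort": joint torques, N m; "tool_pos": TCP position; "orientation": TCP orientation; "wrist_force": force on the tool from outside, world axes, zero at the start; "moment": the same for the moment, N m; "width": finger opening in m; "gripper_force": force on a finger pad.
Only numpy, scipy, OpenCV 4.12 (cv2) and the standard library are available. Lean on these libraries where they do the work, as an engineer would, in place of code of your own. Each camera call takes 0.05 s, during which the arm holds its last target. There are 200 camera calls.

## Working session

There is one attempt and no reset: what is moved stays moved. The work goes in short steps, Python scripts to look and compute and a tool call to move; the robot and the scene stay as the last step left them, time stands still between calls to the robot, and variables do not carry over. Pictures are saved under pics/ and viewed, at most 10 in all, crops included, and the job is handed in when it is done.

Besides the shell and the picture viewer there is one more tool, called after "Emit:" as name([rows], argument=value, ...), one row to a line, values as JSON. servo_tool: Moves the arm, as the interface text tells. Its arguments: {"type":"object","properties":{"series":{"type":"array"},"force":{"type":"number"}},"required":["series"]}

```bash
ls; mkdir -p pics
cat > h.py <<'E'
import numpy as np, cv2
from cell import env
def cam(name):
    c=env.calibration(name); K=np.array(c["K"])
    if "pose" in c: T=np.array(c["pose"])
    else:
        s=env.sense(); B=np.eye(4); B[:3,:3]=s["orientation"]; B[:3,3]=s["tool_pos"]
        T=B@np.array(c["T_tool_cam"])
    return K,T
def toworld(name,px,z,KT=None):
    K,T=KT or cam(name)
    d=T[:3,:3]@np.linalg.solve(K,[px[0],px[1],1.]); o=T[:3,3]
    return o+d*(z-o[2])/d[2]
def topx(name,P,KT=None):
    K,T=KT or cam(name)
    p=np.linalg.inv(T)@np.append(P,1); q=K@p[:3]; return q[:2]/q[2]
E
python3 - <<'E'
from h import *
np.set_printoptions(precision=4,suppress=True)
s=env.sense(); print(s["t"],s["tool_pos"],s["orientation"],s["width"],env.grip_point_offset)
for n in("top","scene"):
    im=env.grab_frame(n); cv2.imwrite(f"pics/{n}0.png",im)
    print(n,cam(n)[1][:3,3])
    for q,z in(("insert",.018),("chest",0),("recess",.052),("front_edge",.07),("knob",.034),("organiser",0)):
        for r in env.place_of(n,q)[:2]: print(q,r,toworld(n,r["at"],z))
    print([ (r['rect'],r['conf']) for r in env.find_in(n,"insert")[:2]])
print(env.sense()["t"])
E
```

```text
pics
0.0 [ 0.1677 -0.6013  0.2216] [[ 0.9633  0.2685 -0.0002]
 [ 0.2685 -0.9633  0.0021]
 [ 0.0004 -0.0021 -1.    ]] 0.08712863692798391 0.0187
top [ 0.4808 -0.0033  0.9962]
insert {'at': [375.8, 260.8], 'conf': 0.84} [ 0.4737 -0.1577  0.018 ]
chest {'at': [380.1, 259.5], 'conf': 0.67} [ 0.4771 -0.1721  0.    ]
chest {'at': [245.9, 229.0], 'conf': 0.61} [0.5568 0.1926 0.    ]
recess {'at': [237.4, 213.5], 'conf': 0.6} [0.5931 0.2059 0.052 ]
recess {'at': [240.3, 242.2], 'conf': 0.3} [0.5187 0.1957 0.052 ]
front_edge {'at': [242.4, 246.1], 'conf': 0.57} [0.5083 0.1862 0.07  ]
knob {'at': [246.6, 253.3], 'conf': 0.72} [0.4907 0.1819 0.034 ]
organiser {'at': [392.4, 237.1], 'conf': 0.58} [ 0.5376 -0.2066  0.    ]
[([362.0, 244.5, 395.7, 272.3], 0.91)]
scene [ 1.3825 -0.5907  0.6974]
insert {'at': [232.6, 218.4], 'conf': 0.64} [ 0.4847 -0.1648  0.018 ]
chest {'at': [371.2, 189.3], 'conf': 0.63} [0.5655 0.1966 0.    ]
chest {'at': [347.4, 266.0], 'conf': 0.19} [ 0.7623 -0.049   0.    ]
recess {'at': [379.2, 175.8], 'conf': 0.55} [0.5908 0.1973 0.052 ]
front_edge {'at': [356.6, 160.3], 'conf': 0.87} [0.5189 0.1836 0.07  ]
organiser {'at': [229.3, 242.4], 'conf': 0.9} [ 0.5388 -0.2054  0.    ]
[([215.8, 204.8, 244.8, 222.5], 0.61)]
0.8
```

Run:
```python
import cv2,numpy as np
a=cv2.imread("pics/top0.png")[130:330,180:480]
cv2.imwrite("pics/v0.png",cv2.resize(a,(800,533),interpolation=cv2.INTER_CUBIC))
```

```text
(no output)
```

View pics/v0.png

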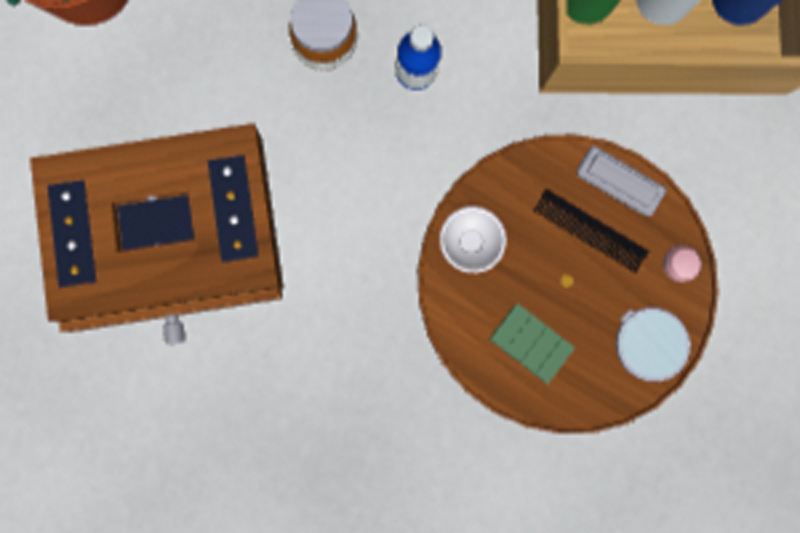

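The top view shows the chest on the left, with the recess at about (153,222), the knob at (173,330) and the front facing down in the picture. The turntable is on the right, with the green insert at about (533,344) and its long side running to the lower right. Next I'll measure the insert and the recess by colour.

```bash
cat >> h.py <<'E'
def rect_world(name,im,mask,z,near=None,KT=None):
    """largest blob (or nearest to pixel) -> centre, long-axis angle(deg), sizes at plane z"""
    cs,_=cv2.findContours(mask,cv2.RETR_EXTERNAL,cv2.CHAIN_APPROX_NONE)
    cs=[c for c in cs if cv2.contourArea(c)>60]
    if near is not None: c=min(cs,key=lambda c:np.linalg.norm(c.reshape(-1,2).mean(0)-near))
    else: c=max(cs,key=cv2.contourArea)
    P=np.array([toworld(name,p,z,KT)[:2] for p in c.reshape(-1,2)])
    (cx,cy),(w,h),a=cv2.minAreaRect((P*1000).astype(np.float32))
    if w<h: a+=90
    return np.array([cx,cy])/1000,((a+90)%180)-90,(max(w,h),min(w,h)),c.reshape(-1,2).mean(0)
def green(im):
    h=cv2.cvtColor(im,cv2.COLOR_BGR2HSV); m=cv2.inRange(h,(45,50,40),(90,255,255))
    return cv2.morphologyEx(m,cv2.MORPH_CLOSE,np.ones((5,5),np.uint8))
def navy(im):
    h=cv2.cvtColor(im,cv2.COLOR_BGR2HSV); m=cv2.inRange(h,(100,40,10),(130,255,90))
    return m
E
python3 - <<'E'
from h import *
np.set_printoptions(precision=4,suppress=True)
im=cv2.imread("pics/top0.png")
print(rect_world("top",im,green(im),.036,(380,259)))
print(rect_world("top",im,navy(im),.052,(237,213)))
print(env.calibration("wrist"))
px=lambda u,v:(180+u/2.667,130+v/2.667)
for n,p,z in(("c1",(30,158),.07),("c2",(255,125),.07),("c3",(282,298),.07),("c4",(48,322),.07),("knob",(174,330),.044)): print(n,toworld("top",px(*p),z))
E
```

```text
(array([ 0.4802, -0.1634]), 52.39999771118164, (69.10786437988281, 43.47146224975586), array([379.0152, 258.4091]))
(array([0.5944, 0.2051]), -80.51182270050049, (67.57942199707031, 41.537567138671875), array([237.5897, 213.0385]))
{'K': array([[323.1586,   0.    , 319.5481],
       [  0.    , 323.1586, 199.0868],
       [  0.    ,   0.    ,   1.    ]]), 'T_tool_cam': array([[-0.0001, -0.9653, -0.2611,  0.0722],
       [ 1.    , -0.0003,  0.0004, -0.0003],
       [-0.0005, -0.2611,  0.9653, -0.1617],
       [ 0.    ,  0.    ,  0.    ,  1.    ]])}
c1 [0.6532 0.3236 0.07  ]
c2 [0.6872 0.1064 0.07  ]
c3 [0.52  0.077 0.07 ]
c4 [0.4958 0.2978 0.07  ]
knob [0.4895 0.1835 0.044 ]
```

Emit:
servo_tool([
  [[1,0.04,-0.034,0.006,0,0,-4],[1,0.084,-0.068,0.012,0,0,-8],[1,0.126,-0.101,0.018,0,0,-12],[1,0.168,-0.135,0.024,0,0,-16],[1,0.21,-0.169,0.03,0,0,-20]],
])

```text
t: 1.42
tool_pos: [0.3257, -0.3817, 0.1927]
orientation: [[0.812, 0.583, 0.001], [0.583, -0.812, -0.001], [0.0, 0.001, -1.0]]
wrist_force: [1.0, -0.2, 0.3]
width: 0.087
gripper_force: 0.0
```

```bash
cat >> h.py <<'E'
def move(P,yang,tilt=None):
    """shift+turn in tool axes to TCP P with tool down and tool y at world angle yang (deg)"""
    from scipy.spatial.transform import Rotation as R
    s=env.sense(); A=np.array(s["orientation"]); a=np.deg2rad(yang)
    y=np.array([np.cos(a),np.sin(a),0]); 
    if y@A[:,1]<0: y=-y
    z=np.array([0,0,-1.]); B=np.c_[np.cross(y,z),y,z]
    d=A.T@(np.array(P)-s["tool_pos"])
    print("t",round(s["t"],2),"tcp",np.round(s["tool_pos"],4),"shift",np.round(d,4),"turn",np.round(np.rad2deg(R.from_matrix(A.T@B).as_rotvec()),1))
E
python3 -c "
from h import *
move((.480,-.163,.16),52.4-90)"
```

```text
t 1.43 tcp [ 0.3257 -0.3817  0.1927] shift [ 0.2529 -0.0876  0.0326] turn [  0.1   0.  -16.7]
```

Emit:
servo_tool([
  [[1,0.055,-0.018,0.007,0,0,-4],[1,0.11,-0.037,0.014,0,0,-8],[1,0.165,-0.056,0.021,0,0,-12],[1,0.22,-0.075,0.028,0,0,-16],[1,0.252,-0.087,0.033,0,0,-16.7]],
])

```text
t: 2.05
tool_pos: [0.4804, -0.1632, 0.1595]
orientation: [[0.61, 0.793, 0.0], [0.793, -0.61, 0.0], [0.0, 0.0, -1.0]]
wrist_force: [-1.0, 0.3, -0.5]
width: 0.087
gripper_force: 0.0
```

Run:
```python
from h import *
np.set_printoptions(precision=4,suppress=True)
KT=cam("wrist"); im=env.grab_frame("wrist"); cv2.imwrite("pics/w1.png",im)
c,a,sz,px=rect_world("wrist",im,green(im),.036,KT=KT); print(c,a,sz,px)
print(env.place_of("wrist","insert")[:1])
move((*c,.06),a-90)
move((*c,.0285),a-90)
```

```text
[ 0.4816 -0.1621] 52.76902389526367 (69.39855194091797, 42.7385139465332) [319.1777 190.6074]
[{'at': [319.1, 190.3], 'conf': 0.63}]
t 2.15 tcp [ 0.4803 -0.1626  0.1592] shift [0.0011 0.0008 0.0992] turn [-0.  -0.  -0.2]
t 2.15 tcp [ 0.4803 -0.1626  0.1592] shift [0.001  0.0008 0.1307] turn [-0.  -0.  -0.2]
```

View pics/w1.png

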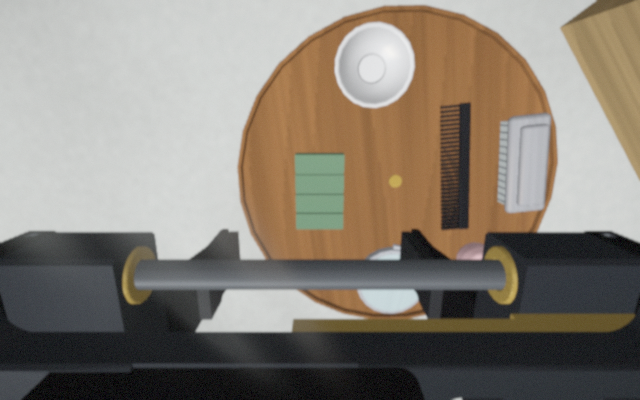

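The wrist view shows the insert at about (319,190), square to the fingers. Its measured size is 69 x 43 mm, which fits. I'll descend and grip it.

Emit:
servo_tool([
  [[1,0.001,0.001,0.05,0,0,0],[1,0.001,0.001,0.1,0,0,0],[1,0.001,0.001,0.12,0,0,0],[1,0.001,0.001,0.131,0,0,0],[1,0.001,0.001,0.131,0,0,0]],
])

```text
t: 2.78
tool_pos: [0.4804, -0.1659, 0.0284]
orientation: [[0.613, 0.79, -0.0], [0.79, -0.613, 0.0], [-0.0, -0.0, -1.0]]
wrist_force: [0.8, 1.2, -0.3]
width: 0.0867
gripper_force: 0.0
```

Emit:
servo_tool([
  [[0.3,0,0,0,0,0,0],[0.3,0,0,0,0,0,0],[0.3,0,0,0,0,0,0],[0.3,0,0,0,0,0,0],[0.3,0,0,0,0,0,0]],
], force=12)

```text
t: 3.4
tool_pos: [0.4805, -0.1652, 0.0287]
orientation: [[0.612, 0.791, -0.0], [0.791, -0.612, 0.0], [0.0, -0.0, -1.0]]
wrist_force: [-0.6, -0.2, 1.0]
width: 0.0446
gripper_force: 0.3
```

Emit:
servo_tool([
  [[0.3,0,0,0,0,0,0],[0.3,0,0,0,0,0,0],[0.3,0,0,0,0,0,0]],
])

```text
t: 3.78
tool_pos: [0.4804, -0.1652, 0.0286]
orientation: [[0.612, 0.791, -0.0], [0.791, -0.612, 0.0], [0.0, -0.0, -1.0]]
wrist_force: [-0.4, 0.5, 3.0]
width: 0.0438
gripper_force: 12.0
```

Emit:
servo_tool([
  [[0.3,0,0,-0.03,0,0,0],[0.3,0,0,-0.08,0,0,0],[0.3,0,0,-0.13,0,0,0],[0.3,0,0,-0.13,0,0,0]],
])

```text
t: 4.28
tool_pos: [0.4831, -0.1668, 0.162]
orientation: [[0.612, 0.791, 0.008], [0.791, -0.612, -0.005], [0.001, 0.009, -1.0]]
wrist_force: [-0.5, -0.0, -0.3]
width: 0.0438
gripper_force: 12.0
```

Run:
```python
from h import *
np.set_printoptions(precision=4,suppress=True)
KT=cam("wrist"); im=env.grab_frame("wrist"); cv2.imwrite("pics/w2.png",im)
for i in range(3): s=env.sense(); print(s["tool_pos"],s["width"],s["gripper_force"])
tip=topx("wrist",np.array(s["tool_pos"]),KT); print("tip px",tip)
print(cv2.countNonZero(green(im)))
c,yc=(.594,.205),9.
move((*c,.16),yc)
```

```text
[ 0.4815 -0.1659  0.16  ] 0.04366926964700224 11.999896243214607
[ 0.4815 -0.1659  0.16  ] 0.04366926964700224 11.999896243214607
[ 0.4815 -0.1659  0.16  ] 0.04366926964700224 11.999896243214607
tip px [315.3699 248.6409]
8004
t 4.33 tcp [ 0.4815 -0.1659  0.16  ] shift [ 0.3622 -0.1379 -0.0005] turn [  0.2   0.1 -46.7]
```

View pics/w2.png

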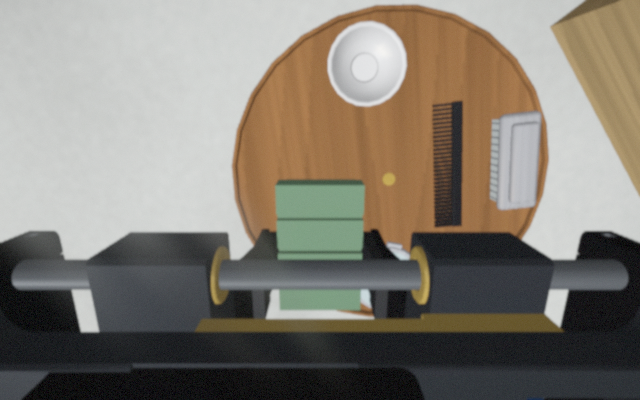

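The insert is held between the fingers, with its top face running from row 184 to about 310. I'll carry it to a point 80 mm to one side of the recess and look again.

Run:
```python
from h import *
im=cv2.imread("pics/w2.png"); c=env.calibration("wrist"); KT=(np.array(c["K"]),np.array(c["T_tool_cam"]))
g=cv2.cvtColor(im,cv2.COLOR_BGR2HSV)[176:192,320]; print(g.tolist())
for p in((277,184),(363,184),(320,184),(320,181)): print(p,toworld("wrist",p,-.0075,KT))
move((.6065,.126,.16),9.)
```

```text
[[14, 136, 159], [15, 133, 157], [15, 127, 148], [17, 106, 120], [33, 59, 90], [60, 53, 87], [62, 59, 86], [65, 50, 92], [65, 57, 111], [64, 56, 137], [66, 53, 154], [65, 52, 162], [64, 48, 163], [65, 50, 162], [65, 49, 162], [65, 52, 161]]
(277, 184) [ 0.038063   -0.02032082 -0.0075    ]
(363, 184) [ 0.0380596   0.02165143 -0.0075    ]
(320, 184) [ 0.0380613   0.00066604 -0.0075    ]
(320, 181) [ 0.03955545  0.0006657  -0.0075    ]
t 4.33 tcp [ 0.4815 -0.1659  0.16  ] shift [ 3.074e-01 -7.970e-02 -2.000e-04] turn [  0.2   0.1 -46.7]
```

Emit:
servo_tool([
  [[0.3,0.05,-0.013,0,0,0,-9],[0.3,0.105,-0.027,0,0,0,-18],[0.3,0.16,-0.041,0,0,0,-27],[0.3,0.215,-0.055,0,0,0,-36],[0.3,0.27,-0.069,0,0,0,-43]],
])

```text
t: 4.95
tool_pos: [0.5904, 0.0921, 0.156]
orientation: [[-0.096, 0.995, -0.004], [0.995, 0.096, -0.0], [0.0, -0.004, -1.0]]
wrist_force: [0.8, -0.1, -0.7]
width: 0.0439
gripper_force: 12.0
```

Run:
```python
from h import *
move((.6065,.126,.16),9.)
```

```text
t 4.95 tcp [0.5904 0.0921 0.156 ] shift [ 0.0321  0.0193 -0.0041] turn [-0.2 -0.  -3.5]
```

Emit:
servo_tool([
  [[0.3,0.02,0.012,-0.001,0,0,-3.5],[0.3,0.032,0.017,-0.001,0,0,-3.5],[0.3,0.032,0.017,-0.001,0,0,-3.5],[0.3,0.032,0.017,-0.001,0,0,-3.5]],
])

```text
t: 5.45
tool_pos: [0.6045, 0.1224, 0.1592]
orientation: [[-0.151, 0.989, -0.001], [0.989, 0.151, -0.001], [-0.0, -0.001, -1.0]]
wrist_force: [-0.3, -1.0, -0.6]
width: 0.0435
gripper_force: 12.0
```

Run:
```python
from h import *
np.set_printoptions(precision=4,suppress=True)
KT=cam("wrist"); im=env.grab_frame("wrist"); cv2.imwrite("pics/w3.png",im)
r=env.place_of("wrist","recess")[:2]; print(r, [toworld("wrist",x["at"],.052,KT) for x in r])
r=env.place_of("wrist","front_edge")[:2]; print(r, [toworld("wrist",x["at"],.07,KT) for x in r])
print("exp px",topx("wrist",np.array([.594,.205,.052]),KT))
print(rect_world("wrist",im,navy(im),.052,topx("wrist",np.array([.594,.205,.052]),KT),KT=KT))
```

```text
[{'at': [321.2, 97.9], 'conf': 0.6}] [array([0.5942, 0.2039, 0.052 ])]
[{'at': [212.9, 95.6], 'conf': 0.8}] [array([0.5147, 0.1927, 0.07  ])]
exp px [321.2178  96.374 ]
(array([0.5859, 0.1204]), 8.699075698852539, (59.880008697509766, 36.468074798583984), array([283.4083, 187.7682]))
```

View pics/w3.png

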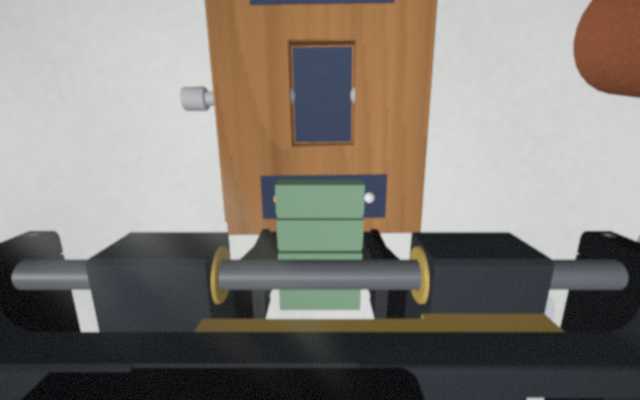

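The recess opening shows at about columns 290–355 and rows 41–145, and the knob at (195,98). I'll take its edges from pixel profiles.

Run:
```python
from h import *
im=cv2.imread("pics/w3.png"); 
b=im.astype(int); 
for r in (60,125): print(r,[(c,int(b[r,c,2]),int(b[r,c,0])) for c in list(range(284,298))+list(range(348,362))])
for c in (305,335): print(c,[(r,int(b[r,c,2]),int(b[r,c,0])) for r in list(range(36,48))+list(range(138,152))])
cv2.imwrite("pics/v3.png",cv2.resize(im[25:165,180:450],None,fx=2.9,fy=2.9,interpolation=cv2.INTER_CUBIC))
```

```text
60 [(284, 160, 74), (285, 161, 74), (286, 162, 76), (287, 152, 69), (288, 132, 59), (289, 107, 47), (290, 105, 52), (291, 112, 60), (292, 110, 82), (293, 88, 92), (294, 72, 97), (295, 69, 99), (296, 65, 96), (297, 63, 95), (348, 64, 95), (349, 64, 96), (350, 72, 97), (351, 100, 94), (352, 133, 84), (353, 148, 78), (354, 145, 68), (355, 148, 68), (356, 159, 74), (357, 164, 77), (358, 163, 75), (359, 162, 78), (360, 161, 74), (361, 162, 76)]
125 [(284, 160, 75), (285, 162, 77), (286, 160, 73), (287, 161, 72), (288, 161, 72), (289, 160, 74), (290, 142, 63), (291, 120, 54), (292, 109, 53), (293, 113, 57), (294, 115, 78), (295, 89, 89), (296, 68, 93), (297, 60, 92), (348, 64, 96), (349, 66, 92), (350, 92, 92), (351, 127, 86), (352, 145, 75), (353, 150, 72), (354, 159, 75), (355, 166, 77), (356, 170, 79), (357, 168, 77), (358, 166, 76), (359, 167, 77), (360, 166, 79), (361, 166, 78)]
305 [(36, 163, 76), (37, 161, 75), (38, 157, 75), (39, 145, 68), (40, 127, 55), (41, 110, 49), (42, 94, 43), (43, 87, 36), (44, 100, 48), (45, 113, 53), (46, 121, 75), (47, 104, 89), (138, 59, 93), (139, 62, 93), (140, 70, 94), (141, 97, 92), (142, 122, 82), (143, 127, 66), (144, 116, 52), (145, 120, 50), (146, 143, 65), (147, 153, 68), (148, 160, 75), (149, 162, 77), (150, 164, 79), (151, 162, 76)]
335 [(36, 168, 78), (37, 168, 77), (38, 163, 76), (39, 155, 68), (40, 137, 63), (41, 107, 46), (42, 92, 42), (43, 93, 45), (44, 112, 51), (45, 130, 67), (46, 131, 88), (47, 97, 93), (138, 63, 95), (139, 61, 91), (140, 75, 93), (141, 100, 88), (142, 115, 77), (143, 118, 63), (144, 123, 55), (145, 139, 64), (146, 156, 73), (147, 162, 74), (148, 160, 74), (149, 163, 76), (150, 165, 81), (151, 163, 75)]
```

View pics/v3.png

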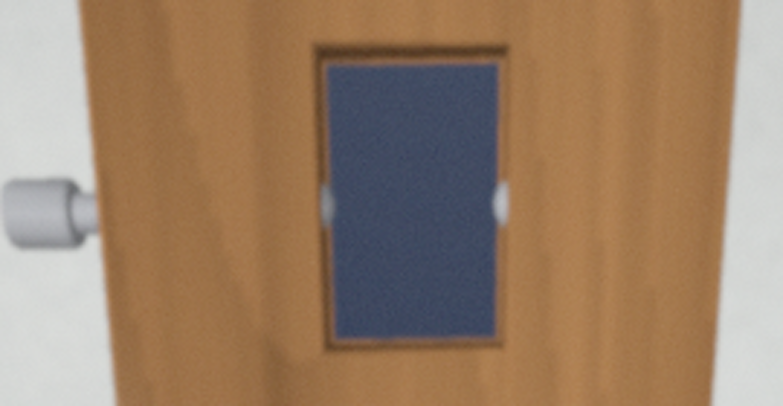

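Run:
```python
from h import *
np.set_printoptions(precision=4,suppress=True)
c=env.calibration("wrist"); KT=(np.array(c["K"]),np.array(c["T_tool_cam"]))
s=env.sense(); print(s["t"],s["tool_pos"],s["joint_velocities"]); H=s["tool_pos"][2]
f=lambda p,z:toworld("wrist",p,H-z,KT)[:2]
for z,l1,l2,r1,r2,t,b in((.07,288.3,290.5,354.8,353.3,40.3,145.5),(.052,293.2,295.3,351,350,46.4,141.5)):
    L=f((l1,60),z),f((l2,125),z); R=f((r1,60),z),f((r2,125),z); T=f((320,t),z); B=f((322,b),z)
    print(z,L,R,"T",T,"B",B,"c",(T[0]+B[0])/2,np.mean([L[0][1],L[1][1],R[0][1],R[1][1]]),"w",np.mean([R[0][1]-L[0][1],R[1][1]-L[1][1]]),"h",T[0]-B[0], "ang",np.rad2deg([(L[0][1]-L[1][1])/(L[0][0]-L[1][0]),(R[0][1]-R[1][1])/(R[0][0]-R[1][0])]))
```

```text
5.6 [0.6049 0.1226 0.1597] [ 0.0037 -0.0004 -0.0058  0.0028 -0.0017 -0.0007]
0.07 (array([ 0.1076, -0.0216]), array([ 0.0618, -0.0211])) (array([0.1075, 0.0264]), array([0.0618, 0.0266])) T [0.1206 0.0013] B [0.0464 0.0028] c 0.08345883631094086 0.002563940878295103 w 0.04782106037750047 h 0.07418528726920266 ang [-0.6378 -0.1958]
0.052 (array([ 0.1101, -0.0194]), array([ 0.0611, -0.0188])) (array([0.1101, 0.0253]), array([0.0611, 0.0257])) T [0.1198 0.0013] B [0.0478 0.0029] c 0.08381906805222128 0.0031799565099276724 w 0.04458831705292546 h 0.07196017786632654 ang [-0.7692 -0.4951]
```

Emit:
servo_tool([
  [[0.3,0.04,0.001,0,0,0,-0.4],[0.3,0.075,0.002,0.01,0,0,-0.4],[0.3,0.081,0.002,0.04,0,0,-0.4],[0.3,0.081,0.002,0.07,0,0,-0.4],[0.3,0.081,0.002,0.07,0,0,-0.4]],
])

```text
t: 6.22
tool_pos: [0.5926, 0.2033, 0.0875]
orientation: [[-0.159, 0.987, -0.006], [0.987, 0.159, -0.001], [-0.0, -0.006, -1.0]]
wrist_force: [-0.3, -0.7, -1.3]
width: 0.0439
gripper_force: 12.0
```

Run:
```python
from h import *
np.set_printoptions(precision=4,suppress=True)
s=env.sense(); print(s["t"],s["tool_pos"],s["orientation"],s["wrist_force"])
a=env.grab_frame("scene"); b=env.grab_frame("wrist")
q=topx("scene",np.array([.594,.205,.07])).astype(int); print(q)
A=cv2.resize(a[q[1]-35:q[1]+35,q[0]-50:q[0]+50],(400,280),interpolation=cv2.INTER_CUBIC)
B=cv2.resize(b[100:380,120:520],(400,280))
cv2.imwrite("pics/v4.png",np.hstack([A,B]))
```

```text
6.225 [0.5926 0.2033 0.0875] [[-0.1587  0.9873 -0.0057]
 [ 0.9873  0.1587 -0.001 ]
 [-0.0001 -0.0058 -1.    ]] [-0.3209 -0.6714 -1.3224]
[382 169]
```

View pics/v4.png

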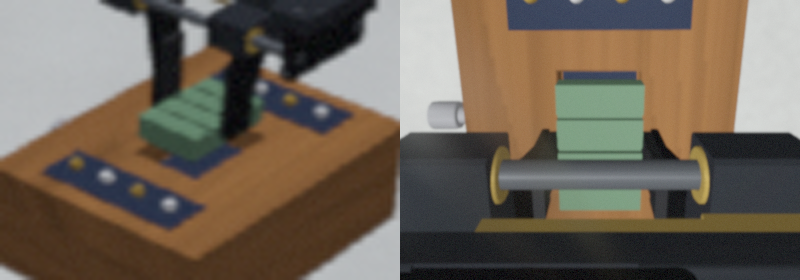

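The left half shows the insert hovering over the recess. In the wrist view on the right it is centred: recess 563–636, insert 557–643. I'll lower it slowly.

Emit:
servo_tool([
  [[0.3,0,0,0.005,0,0,0],[0.3,0,0,0.009,0,0,0],[0.3,0,0,0.012,0,0,0],[0.3,0,0,0.014,0,0,0],[0.3,0,0,0.014,0,0,0]],
])

```text
t: 6.95
tool_pos: [0.5946, 0.2042, 0.0754]
orientation: [[-0.159, 0.987, -0.0], [0.987, 0.159, -0.0], [0.0, -0.0, -1.0]]
wrist_force: [-1.4, -0.4, -0.7]
width: 0.0435
gripper_force: 12.0
```

Run:
```python
from h import *
np.set_printoptions(precision=4,suppress=True)
KT=cam("wrist"); im=env.grab_frame("wrist"); cv2.imwrite("pics/w5.png",im)
s=env.sense(); print(s["t"],s["tool_pos"],s["wrist_force"],s["moment"],s["width"])
b=im.astype(int); print([(r,b[r,320].tolist()) for r in range(160,192)])
```

```text
7.0 [0.5947 0.2043 0.0755] [-0.0336 -0.0174 -0.5326] [-0.0718 -0.1133 -0.0411] 0.04379899148335962
[(160, [80, 121, 168]), (161, [82, 124, 170]), (162, [80, 122, 169]), (163, [81, 123, 170]), (164, [81, 124, 170]), (165, [78, 122, 169]), (166, [77, 124, 168]), (167, [77, 120, 167]), (168, [81, 125, 169]), (169, [78, 121, 167]), (170, [83, 126, 170]), (171, [80, 123, 169]), (172, [80, 124, 170]), (173, [80, 124, 169]), (174, [76, 118, 163]), (175, [78, 112, 153]), (176, [83, 100, 131]), (177, [84, 80, 97]), (178, [86, 75, 69]), (179, [82, 81, 65]), (180, [74, 87, 67]), (181, [70, 89, 66]), (182, [71, 89, 69]), (183, [78, 96, 73]), (184, [92, 112, 90]), (185, [114, 141, 112]), (186, [130, 156, 124]), (187, [135, 161, 129]), (188, [137, 164, 130]), (189, [135, 163, 130]), (190, [137, 164, 133]), (191, [134, 162, 128])]
```

Emit:
servo_tool([
  [[0.3,0,0,0.002,0,0,0],[0.3,0,0,0.003,0,0,0],[0.3,0,0,0.003,0,0,0]],
])

```text
t: 7.38
tool_pos: [0.5946, 0.2043, 0.0724]
orientation: [[-0.159, 0.987, -0.0], [0.987, 0.159, -0.0], [0.0, -0.0, -1.0]]
wrist_force: [-0.7, 0.1, -0.6]
width: 0.044
gripper_force: 12.0
```

Run:
```python
from h import *
np.set_printoptions(precision=4,suppress=True)
for i in range(2): s=env.sense(); print(s["t"],s["tool_pos"],s["wrist_force"],s["width"])
KT=cam("wrist"); 
c=env.calibration("wrist"); KT=(np.array(c["K"]),np.array(c["T_tool_cam"]))
print(toworld("wrist",(320,176.3),.0055,KT))
```

```text
7.375 [0.5946 0.2043 0.0724] [-0.6803  0.1052 -0.5509] 0.04398162168230428
7.375 [0.5946 0.2043 0.0724] [-0.6803  0.1052 -0.5509] 0.04398162168230428
[0.0387 0.0013 0.0055]
```

Emit:
servo_tool([
  [[0.75,0,0,0,0,0,0],[0.75,0,0,0,0,0,0],[0.75,0,0,0,0,0,0],[0.75,0,0,-0.01,0,0,0],[0.75,0,0,-0.05,0,0,0]],
])

```text
t: 8.0
tool_pos: [0.5929, 0.2039, 0.1213]
orientation: [[-0.159, 0.987, -0.006], [0.987, 0.159, -0.001], [0.0, -0.006, -1.0]]
wrist_force: [-0.5, 0.6, -0.1]
width: 0.0653
gripper_force: 0.0
```

Emit:
servo_tool([
  [[0,-0.02,0,-0.04,0,0,0],[0,-0.08,0,-0.05,0,0,0],[0,-0.08,0,-0.05,0,0,0],[0,-0.08,0,-0.05,0,0,0],[0,-0.08,0,-0.05,0,0,0]],
])

```text
t: 8.62
tool_pos: [0.6068, 0.1263, 0.1722]
orientation: [[-0.16, 0.987, -0.001], [0.987, 0.16, 0.0], [0.0, -0.001, -1.0]]
wrist_force: [-0.2, -0.2, 0.9]
width: 0.0233
gripper_force: 0.0
```

Run:
```python
from h import *
np.set_printoptions(precision=4,suppress=True)
s=env.sense(); print(s["t"],s["tool_pos"],s["orientation"],s["wrist_force"],s["width"])
im=env.grab_frame("wrist"); cv2.imwrite("pics/w6.png",im)
c=env.calibration("wrist"); KT=(np.array(c["K"]),np.array(c["T_tool_cam"])); z=s["tool_pos"][2]-.079
print(rect_world("wrist",im,green(im),z,KT=KT))
```

```text
8.625 [0.6068 0.1263 0.1722] [[-0.1605  0.987  -0.0012]
 [ 0.987   0.1605  0.0003]
 [ 0.0005 -0.0012 -1.    ]] [-0.1689 -0.2439  0.9161] 0.02331971320455415
(array([0.0799, 0.0004]), -0.0803070068359375, (67.06269073486328, 42.38787841796875), array([320.9501,  95.357 ]))
```

View pics/w6.png

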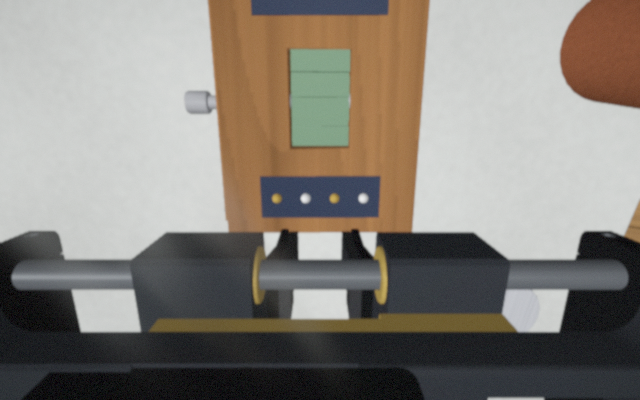

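The insert sits in its recess at about (320,97), with both ball catches visible. I'll press its middle with the fingers shut.

Emit:
servo_tool([
  [[0,0.04,0,0.01,0,0,0],[0,0.081,0,0.04,0,0,0],[0,0.081,0,0.08,0,0,0],[0,0.081,0,0.085,0,0,0],[0,0.081,0,0.085,0,0,0]],
])

```text
t: 9.3
tool_pos: [0.5947, 0.2055, 0.0877]
orientation: [[-0.16, 0.987, -0.0], [0.987, 0.16, 0.0], [0.0, -0.0, -1.0]]
wrist_force: [0.4, -0.5, -1.1]
width: 0.0006
gripper_force: 0.0
```

Emit:
servo_tool([
  [[0,0,0,0.005,0,0,0],[0,0,0,0.01,0,0,0],[0,0,0,0.014,0,0,0],[0,0,0,0.017,0,0,0],[0,0,0,0.017,0,0,0]],
])

```text
t: 9.93
tool_pos: [0.5946, 0.2051, 0.0705]
orientation: [[-0.159, 0.987, -0.0], [0.987, 0.159, -0.0], [-0.0, -0.0, -1.0]]
wrist_force: [0.4, 0.5, 0.6]
width: 0.0005
gripper_force: 0.1
```

Emit:
servo_tool([
  [[0,0,0,0.001,0,0,0],[0,0,0,0.002,0,0,0],[0,0,0,0.003,0,0,0],[0,0,0,0.003,0,0,0]],
])

```text
t: 10.42
tool_pos: [0.5947, 0.2052, 0.0704]
orientation: [[-0.16, 0.987, 0.001], [0.987, 0.16, -0.0], [-0.0, 0.001, -1.0]]
wrist_force: [-3.7, -1.6, 15.2]
width: 0.0007
gripper_force: 7.7
```

Emit:
servo_tool([
  [[0,0,0,-0.02,0,0,0],[0.3,-0.02,0,-0.07,0,0,0],[1,-0.08,0,-0.1,0,0,0],[1,-0.08,0,-0.1,0,0,0],[1,-0.08,0,-0.1,0,0,0]],
])

```text
t: 11.05
tool_pos: [0.6068, 0.1261, 0.1673]
orientation: [[-0.158, 0.987, -0.001], [0.987, 0.158, 0.001], [0.001, -0.001, -1.0]]
wrist_force: [0.0, 0.4, -1.0]
width: 0.0328
gripper_force: 0.0
```

Run:
```python
from h import *
np.set_printoptions(precision=4,suppress=True)
s=env.sense(); print(s["t"],s["tool_pos"],s["width"])
KT=cam("wrist"); im=env.grab_frame("wrist"); cv2.imwrite("pics/w7.png",im)
print(rect_world("wrist",im,green(im),.07,KT=KT))
r=env.place_of("wrist","recess")[:1]; print(r, [toworld("wrist",x["at"],.052,KT) for x in r])
r=env.place_of("wrist","front_edge")[:1]; print(r, [toworld("wrist",x["at"],.07,KT) for x in r])
r=env.place_of("wrist","knob")[:1]; print(r, [toworld("wrist",x["at"],.034,KT) for x in r]); print(env.find_in("wrist","knob")[:1])
cv2.imwrite("pics/v7.png",cv2.resize(im[25:165,160:430],None,fx=2.9,fy=2.9,interpolation=cv2.INTER_CUBIC))
```

```text
11.05 [0.6068 0.1261 0.1673] 0.032811863514034444
(array([0.5939, 0.207 ]), -80.90604877471924, (68.61738586425781, 43.48542785644531), array([315.8242,  95.1896]))
[] []
[{'at': [212.2, 100.2], 'conf': 0.79}] [array([0.5137, 0.1923, 0.07  ])]
[{'at': [197.5, 104.1], 'conf': 0.63}] [array([0.4896, 0.1864, 0.034 ])]
[{'rect': [182.8, 1.0, 221.8, 220.5], 'conf': 0.95}]
```

View pics/v7.png

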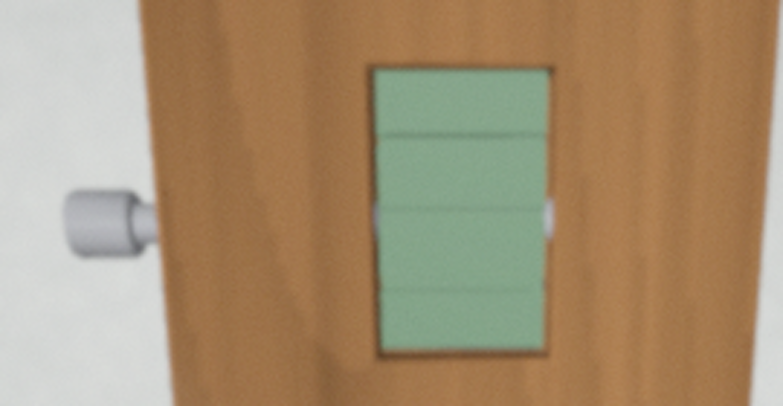

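The insert is flush in the recess; it measures 68.6 x 43.5 mm when projected at z = 0.07. The knob head is at about (105,223) in this crop. Next I'll move over the knob and turn the fingers to close along the chest's y.

Run:
```python
from h import *
move((.488,.188,.14),99.)
```

```text
t 11.3 tcp [0.6064 0.1274 0.1664] shift [ 0.0789 -0.107   0.0267] turn [ -0.1  -0.1 -89.7]
```

Emit:
servo_tool([
  [[1,0.008,-0.011,0,0,0,-10],[1,0.018,-0.024,0,0,0,-20],[1,0.028,-0.038,0,0,0,-30],[1,0.038,-0.052,0,0,0,-40],[1,0.048,-0.066,0,0,0,-50]],
])

```text
t: 11.92
tool_pos: [0.5335, 0.1641, 0.167]
orientation: [[-0.862, 0.506, -0.001], [0.506, 0.862, 0.0], [0.001, -0.001, -1.0]]
wrist_force: [-0.5, 0.5, -0.2]
width: 0.0868
gripper_force: 0.0
```

Run:
```python
from h import *
move((.488,.188,.14),99.)
```

```text
t 11.93 tcp [0.5335 0.1641 0.167 ] shift [ 0.0513 -0.0025  0.027 ] turn [ -0.   -0.1 -39.4]
```

Emit:
servo_tool([
  [[1,0.013,0,0,0,0,-10],[1,0.026,-0.001,0.01,0,0,-20],[1,0.039,-0.002,0.02,0,0,-30],[1,0.051,-0.002,0.027,0,0,-39.4],[1,0.051,-0.002,0.027,0,0,-39.4]],
])

```text
t: 12.55
tool_pos: [0.488, 0.1883, 0.1396]
orientation: [[-0.989, -0.149, -0.003], [-0.149, 0.989, -0.0], [0.003, 0.0, -1.0]]
wrist_force: [0.0, -0.2, -0.1]
width: 0.0871
gripper_force: 0.0
```

Run:
```python
from h import *
np.set_printoptions(precision=4,suppress=True)
s=env.sense(); print(s["t"],s["tool_pos"],s["joint_pos"])
KT=cam("wrist"); im=env.grab_frame("wrist"); cv2.imwrite("pics/w8.png",im)
for z in(.034,.044):
  r=env.place_of("wrist","knob")[:1]; print(r, [toworld("wrist",x["at"],z,KT) for x in r])
print("pred px",topx("wrist",np.array([.488,.188,.034]),KT))
```

```text
12.55 [0.488  0.1883 0.1396] [ 0.1544  0.5132  1.7654  0.0002  0.8661 -1.5662]
[{'at': [318.9, 200.6], 'conf': 0.66}] [array([0.491 , 0.1885, 0.034 ])]
[{'at': [318.9, 200.6], 'conf': 0.66}] [array([0.4883, 0.1882, 0.044 ])]
pred px [318.7889 197.1688]
```

View pics/w8.png

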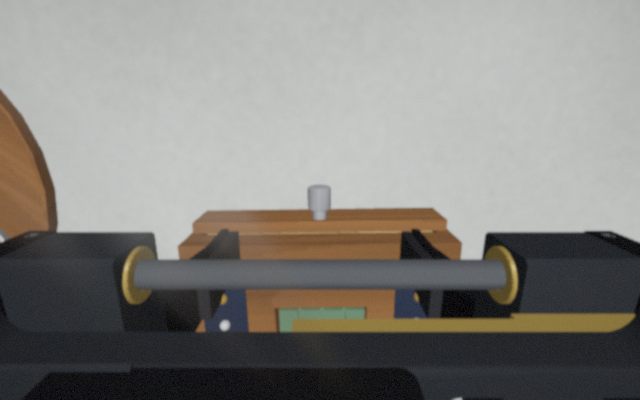

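The knob is centred between the fingers at (319,198). I'll descend and grip it.

Emit:
servo_tool([
  [[1,-0.001,0,0.04,0,0,0],[1,-0.001,0,0.08,0,0,0],[1,-0.001,0,0.11,0,0,0],[1,-0.001,0,0.123,0,0,0],[1,-0.001,0,0.123,0,0,0]],
])

```text
t: 13.32
tool_pos: [0.4909, 0.1875, 0.0172]
orientation: [[-0.989, -0.148, -0.001], [-0.148, 0.989, -0.0], [0.001, 0.0, -1.0]]
wrist_force: [-1.0, -0.3, 0.4]
width: 0.0868
gripper_force: 0.0
```

Emit:
servo_tool([
  [[0.1,0,0,0,0,0,0],[0.1,0,0,0,0,0,0],[0.1,0,0,0,0,0,0],[0.1,0,0,0,0,0,0],[0.1,0,0,0,0,0,0]],
], force=35)

```text
t: 13.95
tool_pos: [0.4908, 0.1877, 0.0177]
orientation: [[-0.989, -0.149, 0.0], [-0.149, 0.989, 0.0], [-0.0, -0.0, -1.0]]
wrist_force: [-0.3, 0.2, 0.2]
width: 0.0448
gripper_force: 0.0
```

Emit:
servo_tool([
  [[0.1,0,0,0,0,0,0],[0.1,0,0,0,0,0,0],[0.1,0,0,0,0,0,0],[0.1,0,0,0,0,0,0]],
])

```text
t: 14.45
tool_pos: [0.4906, 0.1881, 0.0175]
orientation: [[-0.989, -0.149, -0.0], [-0.149, 0.989, 0.0], [-0.0, 0.0, -1.0]]
wrist_force: [-1.1, 3.9, 0.1]
width: 0.0186
gripper_force: 35.0
```

Emit:
servo_tool([
  [[0.1,0.006,0,0,0,0,0],[0.1,0.018,0,0,0,0,0],[0.1,0.03,0,0,0,0,0],[0.1,0.042,0,0,0,0,0],[0.1,0.052,0,0,0,0,0]],
])

```text
t: 15.08
tool_pos: [0.4426, 0.1802, 0.0175]
orientation: [[-0.989, -0.149, 0.008], [-0.149, 0.989, 0.001], [-0.008, -0.0, -1.0]]
wrist_force: [5.7, 1.8, -7.5]
width: 0.0191
gripper_force: 35.0
```

Emit:
servo_tool([
  [[0.1,0.005,0,0,0,0,0],[0.1,0.008,0,0,0,0,0],[0.1,0.008,0,0,0,0,0],[0.1,0.008,0,0,0,0,0]],
])

```text
t: 15.58
tool_pos: [0.4343, 0.1789, 0.0175]
orientation: [[-0.989, -0.149, 0.006], [-0.149, 0.989, 0.001], [-0.006, -0.0, -1.0]]
wrist_force: [4.9, 1.5, -6.9]
width: 0.0189
gripper_force: 35.0
```

Run:
```python
from h import *
np.set_printoptions(precision=4,suppress=True)
for i in range(3):
    t=env.grab_frame("top"); s=env.sense(); d=np.array(s["tool_pos"])-[.4907,.188,.0175]; print(s["t"],s["tool_pos"],"pull",-d@[.987,.158,0],s["wrist_force"],s["width"],s["gripper_force"])
w=env.grab_frame("wrist"); a=env.grab_frame("scene"); cv2.imwrite("pics/t9.png",t); cv2.imwrite("pics/w9.png",w); cv2.imwrite("pics/s9.png",a)
for n in("top","wrist","scene"):
    for q,z in(("divider",.04),("front_edge",.07),("knob",.034)):
        for r in env.place_of(n,q)[:1]: print(n,q,r,toworld(n,r["at"],z))
q=topx("top",np.array([.5,.19,.07])).astype(int)
A=cv2.resize(t[q[1]-45:q[1]+45,q[0]-50:q[0]+50],(400,360),interpolation=cv2.INTER_CUBIC)
B=cv2.resize(w[100:400,160:480],(384,360)); cv2.imwrite("pics/v9.png",np.hstack([A,B]))
```

```text
15.625 [0.4343 0.1789 0.0176] pull 0.0570763816363658 [ 5.3399  0.974  -6.2259] 0.019015888572872272 35.00957250595093
15.675 [0.4344 0.1789 0.0175] pull 0.057059239445756096 [ 4.9776  0.7295 -6.5553] 0.01852105812368367 35.009554624557495
15.725 [0.4343 0.1789 0.0176] pull 0.057072416295506 [ 4.8008  0.8547 -6.0026] 0.01875861349795651 35.00992476940155
top divider {'at': [241.3, 243.8], 'conf': 0.66} [0.5151 0.1954 0.04  ]
top front_edge {'at': [240.9, 243.8], 'conf': 0.89} [0.514  0.1902 0.07  ]
wrist knob {'at': [321.9, 257.8], 'conf': 0.69} [0.433  0.1802 0.034 ]
scene divider {'at': [362.6, 170.7], 'conf': 0.71} [0.5302 0.1959 0.04  ]
scene front_edge {'at': [184.4, 261.0], 'conf': 0.61} [ 0.6223 -0.3403  0.07  ]
scene knob {'at': [333.8, 157.9], 'conf': 0.81} [0.4205 0.1876 0.034 ]
```

View pics/v9.png

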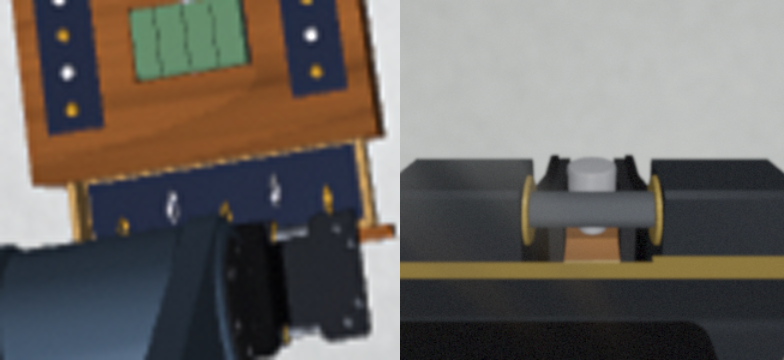

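The drawer is out about 57 mm and the brass strip shows as a thin line along the chest's front edge. The knob is still held and hasn't slipped. I'll pull 2.5 mm more.

Emit:
servo_tool([
  [[0.1,0.0025,0,0,0,0,0],[0.1,0.0025,0,0,0,0,0],[0.1,0.0025,0,0,0,0,0],[0.1,0.0025,0,0,0,0,0]],
])

```text
t: 16.77
tool_pos: [0.4319, 0.1784, 0.0175]
orientation: [[-0.989, -0.149, 0.006], [-0.149, 0.989, 0.0], [-0.006, -0.0, -1.0]]
wrist_force: [4.9, 0.5, -6.9]
width: 0.0191
gripper_force: 35.0
```

Run:
```python
from h import *
np.set_printoptions(precision=4,suppress=True)
t=env.grab_frame("top"); s=env.sense(); d=np.array(s["tool_pos"])-[.4907,.188,.0175]; print(s["t"],"pull",-d@[.987,.158,0],s["wrist_force"],s["width"],s["gripper_force"])
# profile along chest -x across front edge, averaged along chest y, at heights of the divider (.04)
u=np.array([.987,.158]);v=np.array([-.158,.987]); fe=np.array([.5939,.207])-.08*u
for nm in("pics/t9.png",None):
    im=cv2.imread(nm) if nm else t
    for x in np.arange(-.010,.0101,.002):
        P=[topx("top",np.append(fe+x*u+y*v,.04)) for y in np.arange(-.03,.05,.004)]
        m=cv2.remap(im,np.float32([P])[...,0],np.float32([P])[...,1],cv2.INTER_LINEAR)[0].mean(0); print(round(x*1000),m.round(),end=" ")
    print()
print("edge .07 plane in .04-plane coords:",(toworld("top",topx("top",np.append(fe,.07)),.04)[:2]-fe)@u)
```

```text
16.825 pull 0.05956071660577235 [ 4.5852  1.5549 -6.5517] 0.018979637955747967 35.01016438007355
-10 [68. 44. 37.] -8 [68. 44. 35.] -6 [68. 46. 40.] -4 [72. 64. 67.] -2 [ 73.  95. 118.] 0 [ 57.  91. 129.] 2 [ 43.  80. 126.] 4 [ 38.  76. 128.] 6 [ 38.  78. 132.] 8 [ 39.  80. 135.] 10 [ 40.  81. 137.] 
-10 [67. 43. 35.] -8 [68. 48. 43.] -6 [74. 75. 84.] -4 [ 76. 116. 145.] -2 [ 62. 126. 166.] 0 [ 45. 104. 148.] 2 [ 38.  83. 131.] 4 [ 37.  76. 128.] 6 [ 39.  78. 132.] 8 [ 40.  80. 135.] 10 [ 40.  81. 136.] 
edge .07 plane in .04-plane coords: 0.002101810671950071
```

```bash
python3 -c "
from h import *
print(env.sign_off())"
```

```text
the job is handed in; nothing more can be done
None
```

I pressed the insert flush into the chest's recess and pulled the drawer out to about 60 mm by the arm's reading. It was still gripped at the knob when I handed the job in; no verdict came back.

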